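Lock the microfossil sieve into its bayonet collar

ROBOT

A 7-joint arm with a two-finger parallel gripper is mounted at the origin on the work surface. World frame = base frame: x ahead of the robot, y to its left, z up, the work surface at z = 0. Lengths are in m, angles in degrees, forces in N, time in s.
With the tool pointing down it reaches from about 0.425 to 0.875 m from the base axis. Payload 8.4 kg.
Tool frame: the origin (TCP) lies at the very end of the fingers, on their centre line; the grasp point (between the pads) lies bot.grip_point_offset behind it (bot.grip_point_offset is the distance from the TCP to the grasp point, in m); z points along the fingers, y is the line along which they close (so a half turn about z gives the same grasp; the last joint's range is limited). The gripper opens to 87 mm and grips with 3 to 60 N. Pads are 19 mm wide; open, the fingers measure 117 mm over their backs; the gripper's body (75 mm by 190 mm) begins 51 mm behind the grasp point.
Start: joints at [-74.84, 19.091, 2.286, 83.961, -0.768, 76.965, -3.352], TCP at [0.231, 0.607, 0.223] pointing down, gripper open.
Joint ranges: [-147.57, 147.57], [-21.85, 119.76], [-74.77, 79.35], [14.55, 137.4], [-85.83, 265.84], [4.83, 119.75], [-152.11, 152.11]. Speed limits (degrees/s): [127.2, 127.2, 159.86, 159.86, 180, 180, 180].

INTERFACE

Orientations are given as [roll, pitch, yaw] about the fixed x, y, z axes, in that order (R = Rz(yaw) Ry(pitch) Rx(roll)).
In Python, from rig import bot gives the robot as it stands. The module is installed in compiled form; this text tells all that it offers.
- The arm moves only by the shell command python3 -m creep FILE [FORCE], which reads ROWS from the file FILE. ROWS is a JSON list that holds a single list of rows (three levels of brackets), with 1 to 20 rows, each of 7 numbers: the opening from 0.0 (shut) to 1.0 (fully open), then dx, dy, dz in shares of the most that a row can go, 1 being 50 mm, then a rotation vector rx, ry, rz in normalised numbers (1 is 360 degrees); each row shifts and turns the commanded pose from where the row before left it, along the tool's axes as they then stand; what a row does not reach is not made up. A row lasts 1/10 s, in which the tool goes at most 0.05 m and 8.59 degrees, less where a joint would pass 70% of its speed; a pose out of reach is approached as far as the arm can. The fingers move at their own pace and stop on an object; FORCE is the grip in N (left out, the last holds). Time passes only in rows, so rows that do not move let the fingers close. It prints the time, the measured TCP pose, the force, the opening and the grip force at its end. Shift and turn numbers lie between -1 and 1, and a call with a number outside is refused. Input that does not fit is refused with a message, and nothing moves.
- bot.state(): the state, without advancing time (a new reading comes with each control period).
- bot.capture(name): name is "scene" or "top" or "wrist"; returns a dict with "image" (420x560x3 uint8, red, green, blue), "depth" (420x560 float32, m along the optical axis (not along the pixel's ray), 0 where there is no reading), "camera_matrix" (3x3 intrinsics, pixels), "origin" and "rotation" of the camera in the world. Camera axes: x right, y down, z forward; pixel columns grow to the right and rows downward; lengths in m; the calibration is good to about 2 mm. A picture is of the moment at which its call begins.
- bot.job_done(): hands the job in; it is judged then, once.
The state is a dict: "time": time; "qpos": joint angles; "dq": joint speeds; "effort": joint torques, N m; "ee_pos": TCP position; "tcp_rot": TCP orientation; "wrist_force": force on the tool from outside, world axes, zero at the start; "ft_torque": the same for the moment, N m; "gripper_width": opening from 0.0 (shut) to 1.0 (fully open); "grip_force": force on a finger pad.
Only numpy, scipy, OpenCV 4.12 (cv2) and the standard library are available. Lean on these libraries where they do the work, as an engineer would, in place of code of your own. Each camera call takes 0.05 s, during which the arm holds its last target. There are 200 camera calls.

TASK

Pick the small steel sieve up by its handle, keep it level, and hang it in the bayonet collar of the sieve stand with its three lugs going down through the collar's three entry gaps. Then twist it gently clockwise (seen from above) until the lugs drop into the hidden locking notches, stopping there without forcing it or turning past them, and let go of it there. Leave the other things on the bench where they are.

Things in the scene. Friction and masses are not known exactly. Their poses are not given: they have to be found in the camera images.
- sieve: Loose round steel sieve, 80 mm outside diameter, 40 mm tall to the rim (the bottom 9 mm taper in to 72 mm diameter), 0.28 to 0.45 kg. Origin: centre of its underside; z up. It has three equal lugs on its wall (see point lug) and a bar handle over its top (see point handle).
- handle (a point): Middle of the sieve's straight handle bar, on the sieve's axis, 68 mm above its underside. The bar runs along the sieve's x axis: 80 mm long, 14 mm wide (along y), 12 mm tall, with 22 mm free between it and the rim.
- lug (a point): Underside of the lug on the sieve's +x side, 45.5 mm from the axis, 20 mm above the sieve's underside. Lugs are 8 mm wide, 6 mm tall and reach out to 51.5 mm from the axis; the other two are at +120 and -120 degrees about z.
- stand: Fixed sieve stand: round grey base plate 160 mm across, 10 mm thick, with a shallow catch pan and three posts that carry the collar. Origin: on the bench under the collar's axis; same yaw as the collar. Highest point 88 mm above the bench. Turning the sieve along the ledge under its own weight takes up to about 0.12 N m (more where it rubs the bore), up the slope of a notch about 0.2 N m or more.
- collar: Aluminium bayonet collar on the stand, 119 mm outside diameter, 86 mm bore, upright axis. Origin: on the axis at the level of its inner ledge, 75 mm above the bench; z up. Its roof ring lies 9 to 13 mm above the origin. The collar stands on soft mounts: pushed down it sinks about 1 mm per 2.5 N, 6 mm at most; sideways and in turning it is stiff.
- entry (a point): Middle of the entry gap in the collar's roof ring on its +x side, at the roof's top, 48.5 mm from the axis, 13 mm above the ledge. Gaps are about 15 mm wide; the other two are at +120 and -120 degrees about z; any lug suits any gap. A lug let down a gap lands on the ledge 13 mm below this point: the sieve's origin is then 20 mm below the collar's.
- ledge (a point): Same point as the collar's origin. Turned clockwise, the lugs slide on the ledge to notches 12 mm wide, 4 mm deep, 22 to 72 degrees past the gaps: hidden under the roof, not measured, to be felt. By weight or light push the sieve drops there (origin 24 mm below this). Near side of a notch square; far side a 45 degree slope: resistance rises, and turned harder the lugs climb out and past.
- echinoid: Brown domed sea-urchin fossil, 64 mm across, 30 mm tall, origin under its centre. Leave alone.
- slide_box: Dull green slide box 86 x 35 x 35 mm, origin under its centre. Leave alone.
- probe_pen: Steel probe pen lying along its x axis, 145 mm long, 10 mm thick. Leave alone.
- tooth_replica: Ridged resin mammoth tooth replica 67 x 24 x 25 mm. Leave alone.
- resin_jar: Small jar, 44 mm diameter, 60 mm tall. Leave alone.
- brush: Small brush lying flat, 150 mm long. Leave alone.

How it is judged (in metres and radians):
On the way:
1. the sieve hangs in the collar: its lugs have gone down through the entry gaps and are between roof and ledge (horizontal distance between sieve and collar below 0.0045 m and z of sieve in the frame of collar between -0.022 and -0.017 m and angle between sieve's own z axis and vertical below 0.1 rad), for 0.1 s.
At the end, for the whole second after the job is handed in: The sieve is level (within 4 degrees) and at rest in the collar, axes within 4.5 mm, with its lugs dropped into the notches: its origin at least 22.6 mm below the collar's (24 mm when fully down) (horizontal distance between sieve and collar below 0.0045 m and z of sieve in the frame of collar below -0.0226 m and angle between sieve's own z axis and vertical below 0.07 rad and linear speed of sieve below 0.02 m/s and angular speed of sieve below 0.1 rad/s); the robot touches nothing.
It fails at once if the sieve was forced: over 15 N between the sieve and the stand or its collar (contact force between sieve and stand above 15 N).
It fails at once if the sieve was tipped more than 30 degrees (angle between sieve's own z axis and vertical above 0.52 rad).
It fails at once if another thing on the bench was moved more than 20 mm (distance of any of echinoid, slide_box, probe_pen, tooth_replica, resin_jar, brush from where it was at the start of the episode above 0.02 m).
It also fails if it takes over 64 s, if anything falls off the work surface, if the arm or the gripper's body presses on something with over 40 N, if the wrist force passes 120 N, or if a joint passes its speed limit or range.

## Working session

There is one attempt and no reset: what is moved stays moved. The work goes in short steps, Python scripts to look and compute and a shell command to move; the robot and the scene stay as the last step left them, time stands still between calls to the robot, and variables do not carry over. Pictures are saved under pics/ and viewed, at most 10 in all, crops included, and the job is handed in when it is done.

```bash
mkdir -p pics
python3 - <<'E'
from rig import bot
import cv2,numpy as np
s=bot.state(); print({k:np.round(v,3).tolist() for k,v in s.items()}, bot.grip_point_offset)
for n in("scene","top"):
    c=bot.capture(n); np.savez(f"{n}0.npz",**c)
    cv2.imwrite(f"pics/{n}0.png",c["image"][:,:,::-1]); print(n,c["camera_matrix"].tolist(),c["origin"],np.round(c["rotation"],3).tolist())
E
```

```text
{'time': 0.0, 'qpos': [-74.839, 19.132, 2.286, 84.01, -0.767, 76.967, -3.352], 'dq': [-0.033, 0.066, -0.008, -0.008, 0.092, 0.089, 0.056], 'effort': [-0.0, -65.637, 1.335, -40.38, -0.06, 0.045, 0.0], 'ee_pos': [0.231, 0.607, 0.222], 'tcp_rot': [-179.906, 0.008, 159.154], 'wrist_force': [0.458, -0.451, 0.418], 'ft_torque': [-0.023, -0.045, 0.029], 'grip_force': 0.0, 'gripper_width': 1.005} 0.0187
scene [[440.59415200946114, 0.0, 277.6931229854881], [0.0, 440.59415200946114, 200.2358588495159], [0.0, 0.0, 1.0]] [1.24733542 0.54864454 1.08049122] [-139.355, 0.982, 125.753]
top [[402.9223662303662, 0.0, 277.63537592805386], [0.0, 402.9223662303662, 210.42057377343346], [0.0, 0.0, 1.0]] [0.46618175 0.0206017  1.06246355] [-173.137, -1.013, -91.02]
```

View pics/top0.png

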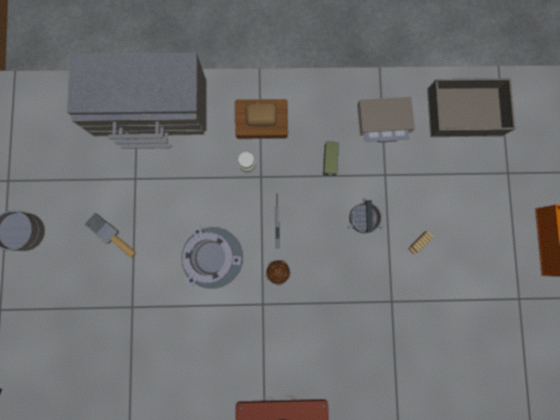

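View pics/scene0.png

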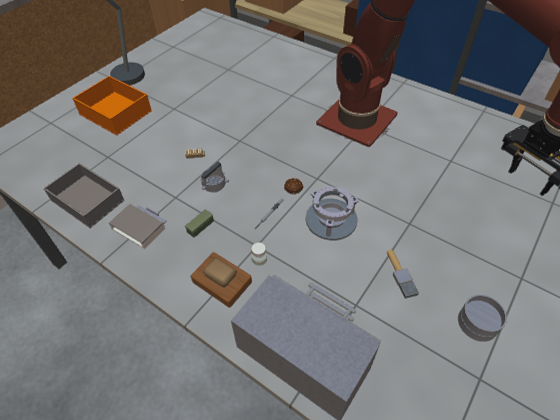

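```bash
cat > h.py <<'E'
import numpy as np,cv2
from scipy.spatial.transform import Rotation as R
def pose(c):
    r=np.array(c["rotation"]); return (r if r.shape==(3,3) else R.from_euler("xyz",r,degrees=True).as_matrix())
def rays(c,uv):
    uv=np.atleast_2d(np.asarray(uv,float)); p=np.c_[uv,np.ones(len(uv))]@np.linalg.inv(c["camera_matrix"]).T
    return p@pose(c).T
def plane(c,uv,z):
    d=rays(c,uv); return c["origin"]+d*((z-c["origin"][2])/d[:,2])[:,None]
def cloud(c):
    h,w=c["depth"].shape; v,u=np.mgrid[:h,:w]
    d=rays(c,np.c_[u.ravel(),v.ravel()]); P=c["origin"]+d*c["depth"].reshape(-1,1)
    P[c["depth"].ravel()==0]=np.nan
    return P.reshape(h,w,3)
def proj(c,P):
    q=(np.atleast_2d(P)-c["origin"])@pose(c)@np.asarray(c["camera_matrix"]).T; return q[:,:2]/q[:,2:]
def circ(p):
    p=np.asarray(p)[:,:2]; A=np.c_[2*p,np.ones(len(p))]; s=np.linalg.lstsq(A,(p**2).sum(1),rcond=None)[0]
    return s[:2],np.sqrt(s[2]+s[:2]@s[:2])
E
python3 - <<'E'
from h import *
for n in("top","scene"):
    c=dict(np.load(n+"0.npz")); P=cloud(c)
    print(n,"bench z",np.nanmedian(P[...,2][200:300:5,100:350:5]))
    for nm,(x,y),hi in(("sieve",(.44,-.21),(.062,.09)),("stand",(.36,.19),(.08,.1))):
        m=(np.hypot(P[...,0]-x,P[...,1]-y)<.11)&(P[...,2]>hi[0])&(P[...,2]<hi[1])
        q=P[m]; print(nm,len(q),q.mean(0).round(4) if len(q) else 0,np.percentile(q[:,2],[5,50,95]).round(4) if len(q) else 0)
        if len(q)>5:
            mu=q.mean(0); w,V=np.linalg.eigh(np.cov(q[:,:2].T)); print(np.degrees(np.arctan2(V[1,1],V[0,1])),w**.5, circ(q) if nm=="stand" else "")
s=dict(np.load("top0.npz"));I=s["image"]
a=cv2.resize(I[175:260,320:415],None,fx=4,fy=4,interpolation=2);b=cv2.resize(I[215:300,162:257],None,fx=4,fy=4,interpolation=2)
cv2.imwrite("pics/crop0.png",np.hstack([a,b])[:,:,::-1])
E
```

```text
top bench z 0.0004267758406434341
sieve 55 [ 0.5391 -0.2241  0.0732] [0.0657 0.0738 0.0769]
-175.11257816325187 [0.00453715 0.00564859] 
stand 366 [0.435  0.1809 0.0876] [0.0835 0.0878 0.0909]
81.76078842411172 [0.01192635 0.03255037] (array([0.46553446, 0.1737184 ]), np.float64(0.046711144221068916))
scene bench z 0.00013422821933328777
sieve 24 [ 0.54   -0.2229  0.0711] [0.0647 0.0718 0.0767]
-178.56567731930548 [0.00433821 0.00519408] 
stand 181 [0.4364 0.1801 0.0869] [0.0828 0.0869 0.0906]
82.12521754388457 [0.0111409  0.03165433] (array([0.46678004, 0.17398452]), np.float64(0.045639066635456825))
```

View pics/crop0.png

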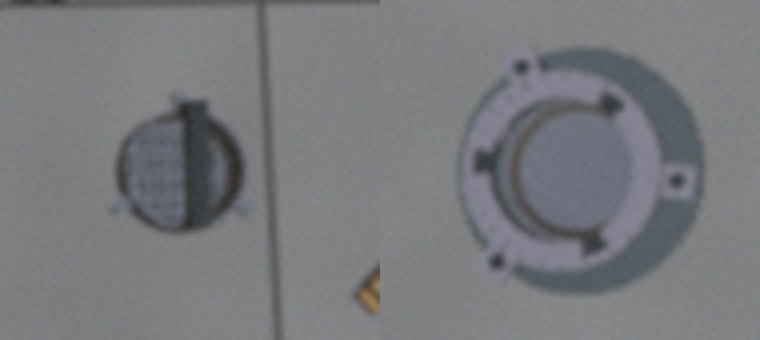

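Run:
```python
from h import *
from rig import bot
for n in("top","scene"):
    c=dict(np.load(n+"0.npz")); P=cloud(c)
    for nm,(x,y),hi in(("sieve",(.50,-.22),(.062,.09)),("stand",(.43,.18),(.08,.1))):
        m=(np.hypot(P[...,0]-x,P[...,1]-y)<.11)&(P[...,2]>hi[0])&(P[...,2]<hi[1])
        q=P[m]; w,V=np.linalg.eigh(np.cov(q[:,:2].T)); print(n,nm,len(q),q.mean(0).round(4),np.percentile(q[:,2],[5,50,95]).round(4),np.degrees(np.arctan2(V[1,1],V[0,1])),w**.5,circ(q) if nm=="stand" else "")
c=bot.capture("wrist");s=bot.state();T=R.from_euler("xyz",s["tcp_rot"],degrees=True).as_matrix()
print(c["camera_matrix"],"cam in tool",T.T@(c["origin"]-s["ee_pos"]),"\n",(T.T@pose(c)).round(3))
```

```text
top sieve 204 [ 0.5675 -0.2247  0.0733] [0.0683 0.0737 0.0766] 179.1302206073013 [0.00440447 0.02304395] 
top stand 887 [0.4725 0.1729 0.0876] [0.0834 0.0877 0.0909] 93.88101010037414 [0.03678387 0.03714653] (array([0.473125  , 0.17276704]), np.float64(0.05225170033906888))
scene sieve 113 [ 0.5718 -0.2238  0.0711] [0.0642 0.0719 0.076 ] 178.42801171556175 [0.00474512 0.02319262] 
scene stand 512 [0.4796 0.1755 0.0867] [0.0818 0.0869 0.0905] -149.79682881101374 [0.03604473 0.03817839] (array([0.47649231, 0.1735778 ]), np.float64(0.05258313368383387))
[[342.45373965   0.         283.08086548]
 [  0.         342.45373965 213.44567416]
 [  0.           0.           1.        ]] cam in tool [ 0.07426947 -0.00119587 -0.16239708] 
 [[-0.    -0.963 -0.271]
 [ 1.    -0.    -0.   ]
 [ 0.    -0.271  0.963]]
```

Careful with the scale: shifts go in shares of 50 mm and turns go in shares of 360 degrees. That gives: -0.0318 m is -0.636, -0.0266 m is -0.532.

```bash
echo '[[[1, -0.636, -0.532, -0.05, 0, 0, 0], [1, -0.636, -0.532, -0.05, 0, 0, 0], [1, -0.636, -0.532, -0.05, 0, 0, 0], [1, -0.636, -0.532, -0.05, 0, 0, 0], [1, -0.636, -0.532, -0.05, 0, 0, 0], [1, -0.636, -0.532, -0.05, 0, 0, 0], [1, -0.636, -0.532, -0.05, 0, 0, 0], [1, -0.636, -0.532, -0.05, 0, 0, 0], [1, -0.636, -0.532, -0.05, 0, 0, 0], [1, -0.636, -0.532, -0.05, 0, 0, 0], [1, -0.636, -0.532, -0.05, 0, 0, 0], [1, -0.636, -0.532, -0.05, 0, 0, 0], [1, 0, 0, 0, 0, 0, 0], [1, 0, 0, 0, 0, 0, 0]]]' > mv.in && python3 -m creep mv.in
python3 - <<'E'
from h import *
from rig import bot
s=bot.state();print(np.round(s["ee_pos"],4),s["tcp_rot"],np.round(s["qpos"],1))
c=bot.capture("wrist");np.savez("stand1.npz",**c)
cv2.imwrite("pics/stand1.png",c["image"][:,:,::-1])
P=cloud(c);m=(np.hypot(P[...,0]-.474,P[...,1]-.173)<.075)&(P[...,2]>.08)&(P[...,2]<.1);print(m.sum(),np.percentile(P[m][:,2],[5,50,95]),proj(c,[.474,.173,.088]))
E
```

```text
time: 1.55
ee_pos: [0.4745, 0.1725, 0.2525]
tcp_rot: [180.0, -0.0, 159.0]
wrist_force: [-0.9, 0.3, -0.7]
gripper_width: 1.0
grip_force: 0.0
[0.4745 0.1725 0.2525] [ 1.79999685e+02 -1.63632770e-02  1.59020903e+02] [-47.2   0.5  22.5 102.1  -0.2  77.4  44.4]
5148 [0.0843855  0.08819599 0.08950678] [[284.50618449 195.39508228]]
```

View pics/stand1.png

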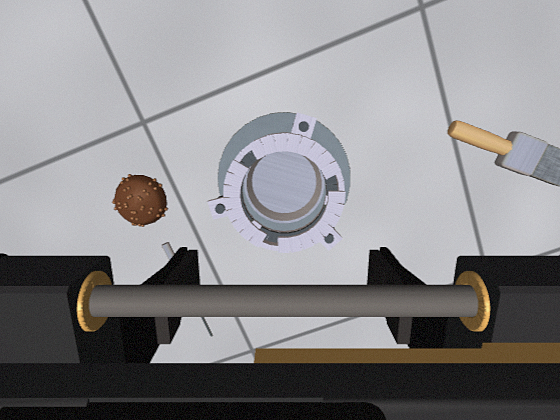

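```bash
cat > gaps.py <<'E'
from h import *
import sys
def run(f,z=.088,c0=(.474,.173)):
    c=dict(np.load(f)); v,u=np.mgrid[:420,:560]
    X=plane(c,np.c_[u.ravel(),v.ravel()],z).reshape(420,560,3)
    g=cv2.GaussianBlur(cv2.cvtColor(c["image"],cv2.COLOR_RGB2GRAY),(3,3),0)
    ct=np.array(c0)
    rr=np.arange(.036,.07,.0002); aa=np.radians(np.arange(0,360,1.))
    for it in range(6):
        W=np.stack([ct[0]+rr[None]*np.cos(aa)[:,None],ct[1]+rr[None]*np.sin(aa)[:,None],np.full((len(aa),len(rr)),z)],-1)
        q=proj(c,W.reshape(-1,3)).astype(np.float32).reshape(len(aa),len(rr),2)
        S=cv2.remap(g,q[...,0],q[...,1],1).astype(float)
        D=np.gradient(S,axis=1)
        o=(rr>.054)&(rr<.064); i=(rr>.039)&(rr<.047)
        ro=rr[o][D[:,o].argmin(1)]; ri=rr[i][D[:,i].argmax(1)]
        res=[]
        for r,nom in((ro,.0595),(ri,.043)):
            med=np.median(r)
            k=np.abs(r-med)<.0025
            p=np.c_[ct[0]+r*np.cos(aa),ct[1]+r*np.sin(aa)][k]; res.append((*circ(p),k.sum()))
        ct=res[0][0]
    print(f,"outer",res[0],"inner",res[1])
    b=(rr>.0455)&(rr<.0505); prof=S[:,b].mean(1); 
    k=prof<(np.median(prof)*.75); k0=np.flatnonzero(k); 
    # circular mean mod 120 and individual runs
    lab=np.split(k0,np.flatnonzero(np.diff(k0)>3)+1)
    print([(l[0],l[-1],l.mean()) for l in lab])
    w=np.maximum(np.median(prof)*.85-prof,0); print("mod120 mean",np.degrees(np.angle((w*np.exp(3j*aa)).sum()))/3)
if __name__=="__main__":
    run(*sys.argv[1:2])
E
python3 gaps.py stand1.npz; python3 gaps.py top0.npz
```

```text
stand1.npz outer (array([0.47337416, 0.17246421]), np.float64(0.059119311503619876), np.int64(271)) inner (array([0.47387528, 0.17235531]), np.float64(0.04289141413332874), np.int64(316))
[(np.int64(74), np.int64(91), np.float64(82.5)), (np.int64(195), np.int64(212), np.float64(203.5)), (np.int64(315), np.int64(331), np.float64(323.0))]
mod120 mean -36.909711518696334
top0.npz outer (array([0.47316121, 0.17219127]), np.float64(0.058166004960185744), np.int64(314)) inner (array([0.47332942, 0.17276347]), np.float64(0.04235124764703552), np.int64(301))
[(np.int64(76), np.int64(90), np.float64(83.0)), (np.int64(195), np.int64(210), np.float64(202.5)), (np.int64(316), np.int64(331), np.float64(323.5))]
mod120 mean -36.84618831153144
```

Scaled: -0.0336 m is -0.672, -0.023 m is -0.46, -7 degrees is -0.0194.

```bash
echo '[[[1, -0.46, -0.672, 0.06, 0, 0, 0], [1, -0.46, -0.672, 0.06, 0, 0, 0], [1, -0.46, -0.672, 0.06, 0, 0, 0], [1, -0.46, -0.672, 0.06, 0, 0, 0], [1, -0.46, -0.672, 0.06, 0, 0, 0], [1, -0.46, -0.672, 0.06, 0, 0, 0], [1, -0.46, -0.672, 0.06, 0, 0, 0], [1, -0.46, -0.672, 0.06, 0, 0, 0], [1, -0.46, -0.672, 0.06, 0, 0, 0], [1, -0.46, -0.672, 0.06, 0, 0, 0], [1, 0, 0, 0, 0, 0, -0.0194], [1, 0, 0, 0, 0, 0, -0.0194], [1, 0, 0, 0, 0, 0, -0.0167], [1, 0, 0, 0, 0, 0, 0], [1, 0, 0, 0, 0, 0, 0]]]' > mv.in && python3 -m creep mv.in
python3 - <<'E'
from h import *
from rig import bot
s=bot.state();print(np.round(s["ee_pos"],4),s["tcp_rot"],np.round(s["qpos"],1))
c=bot.capture("wrist");np.savez("sieve1.npz",**c)
cv2.imwrite("pics/sieve1.png",c["image"][:,:,::-1])
P=cloud(c);m=(np.hypot(P[...,0]-.57,P[...,1]+.224)<.07)&(P[...,2]>.064)&(P[...,2]<.085);q=P[m]
print(m.sum(),np.percentile(q[:,2],[5,50,95]),proj(c,[.57,-.224,.074]))
print(cv2.minAreaRect((q[:,:2]*1e3).astype(np.float32)),q.mean(0))
E
```

```text
time: 3.1
ee_pos: [0.57, -0.2212, 0.2222]
tcp_rot: [180.0, -0.0, 179.1]
wrist_force: [-0.4, -0.3, -0.0]
gripper_width: 0.997
grip_force: 0.0
[ 0.57   -0.2212  0.2222] [ 1.79969298e+02 -2.57673356e-02  1.79073003e+02] [-14.6  16.9  39.3  91.2 -11.   75.9 115.3]
1252 [0.07257136 0.07418564 0.07542769] [[281.144733   200.30213926]]
((568.8510131835938, -226.4032440185547), (13.935422897338867, 79.68602752685547), 89.12692260742188) [ 0.56626638 -0.22631089  0.07410221]
```

View pics/sieve1.png

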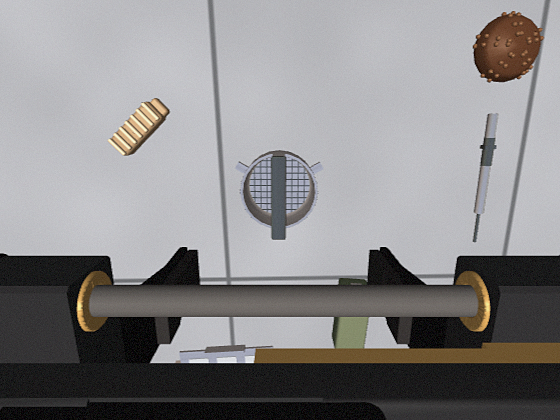

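Scaled: 0.03 m is 0.6, 0.023 m is 0.46.

```bash
echo '[[[1, 0.02, -0.104, 0.6, 0, 0, 0], [1, 0, 0, 0.6, 0, 0, 0], [1, 0, 0, 0.6, 0, 0, 0], [1, 0, 0, 0.6, 0, 0, 0], [1, 0, 0, 0.6, 0, 0, 0], [1, 0, 0, 0.46, 0, 0, 0], [1, 0, 0, 0, 0, 0, 0], [0, 0, 0, 0, 0, 0, 0], [0, 0, 0, 0, 0, 0, 0], [0, 0, 0, 0, 0, 0, 0], [0, 0, 0, 0, 0, 0, 0], [0, 0, 0, 0, 0, 0, 0], [0, 0, 0, 0, 0, 0, 0], [0, 0, 0, 0, 0, 0, 0], [0, 0, 0, 0, 0, 0, 0]]]' > mv.in && python3 -m creep mv.in 30; python3 -c "
from rig import bot
print(bot.state())"
```

```text
time: 4.65
ee_pos: [0.5686, -0.2277, 0.0496]
tcp_rot: [-180.0, -0.0, 179.2]
wrist_force: [0.2, -0.8, 0.3]
gripper_width: 0.361
grip_force: 0.0
{'time': 4.65, 'qpos': array([-10.63723301,  26.49246444,  35.82379837, 101.4585466 ,
       -17.96139921,  57.84065504, 121.17089061]), 'dq': array([ 0.06572154,  0.17559009, -0.09069833,  0.04034948, -0.05648001,
        0.00865471, -0.03604787]), 'effort': array([-7.13742367e-03, -5.90438890e+01,  1.15504503e+01, -3.33896720e+01,
        7.53276050e-02,  5.00155950e-02, -1.40047392e-03]), 'ee_pos': array([ 0.56861391, -0.22770086,  0.04958983]), 'tcp_rot': array([-1.79998783e+02, -1.10560123e-03,  1.79153284e+02]), 'wrist_force': array([ 0.15520496, -0.83549146,  0.29411885]), 'ft_torque': array([ 0.02724339, -0.01564053, -0.01181739]), 'grip_force': 0.0, 'gripper_width': 0.3614016896074835}
```

```bash
echo '[[[0, 0, 0, 0, 0, 0, 0], [0, 0, 0, 0, 0, 0, 0], [0, 0, 0, 0, 0, 0, 0], [0, 0, 0, 0, 0, 0, 0], [0, 0, 0, 0, 0, 0, 0], [0, 0, 0, 0, 0, 0, 0], [0, 0, 0, 0, 0, 0, 0]]]' > mv.in && python3 -m creep mv.in 30
python3 - <<'E'
from h import *
from rig import bot
s=bot.state();print(s["ee_pos"],s["wrist_force"],s["ft_torque"])
E
```

```text
time: 5.35
ee_pos: [0.5686, -0.2275, 0.0495]
tcp_rot: [180.0, -0.0, 179.2]
wrist_force: [0.3, 2.7, -1.3]
gripper_width: 0.156
grip_force: 30.0
[ 0.56859428 -0.22751689  0.0495053 ] [ 0.28313271  2.73751628 -1.31398765] [ 0.32022675 -0.01105689  0.01716417]
```

Scaled: -0.03 m is -0.6, -0.02 m is -0.4.

```bash
echo '[[[0, 0, 0, -0.2, 0, 0, 0], [0, 0, 0, -0.4, 0, 0, 0], [0, 0, 0, -0.6, 0, 0, 0], [0, 0, 0, -0.6, 0, 0, 0], [0, 0, 0, -0.6, 0, 0, 0], [0, 0, 0, -0.4, 0, 0, 0], [0, 0, 0, -0.2, 0, 0, 0], [0, 0, 0, 0, 0, 0, 0]]]' > mv.in && python3 -m creep mv.in 30
echo '[[[0, 0.1, 0.4, 0, 0, 0, 0], [0, 0.144, 0.57, 0, 0, 0, 0], [0, 0.144, 0.57, 0, 0, 0, 0], [0, 0.144, 0.57, 0, 0, 0, 0], [0, 0.144, 0.57, 0, 0, 0, 0], [0, 0.144, 0.57, 0, 0, 0, 0], [0, 0.144, 0.57, 0, 0, 0, 0], [0, 0.144, 0.57, 0, 0, 0, 0], [0, 0.144, 0.57, 0, 0, 0, 0], [0, 0.144, 0.57, 0, 0, 0, 0], [0, 0.144, 0.57, 0, 0, 0, 0], [0, 0.144, 0.57, 0, 0, 0, 0], [0, 0.144, 0.57, 0, 0, 0, 0], [0, 0.144, 0.57, 0, 0, 0, 0], [0, 0.042, 0.162, 0, 0, 0, 0], [0, 0, 0, 0, 0, 0, 0.0167], [0, 0, 0, 0, 0, 0, 0.0167], [0, 0, 0, 0, 0, 0, 0.0167]]]' > mv.in && python3 -m creep mv.in
echo '[[[0, 0, 0, 0, 0, 0, 0.0167], [0, 0, 0, 0, 0, 0, 0.0167], [0, 0, 0, 0, 0, 0, 0.0169], [0, 0, 0, 0, 0, 0, 0], [0, 0, 0, 0, 0, 0, 0], [0, 0, 0, 0, 0, 0, 0]]]' > mv.in && python3 -m creep mv.in
python3 - <<'E'
from h import *
from rig import bot
s=bot.state();print({k:np.round(v,4).tolist() for k,v in s.items()})
c=bot.capture("wrist");np.savez("over1.npz",**c);t=bot.capture("top");np.savez("over1t.npz",**t)
cv2.imwrite("pics/over1.png",c["image"][:,:,::-1])
E
```

```text
time: 6.15
ee_pos: [0.569, -0.2283, 0.2009]
tcp_rot: [-180.0, 0.1, 179.1]
wrist_force: [0.1, -0.2, -4.6]
gripper_width: 0.157
grip_force: 29.9
time: 7.95
ee_pos: [0.4734, 0.1715, 0.1983]
tcp_rot: [-179.9, -0.1, 160.9]
wrist_force: [0.7, 0.5, -3.9]
gripper_width: 0.157
grip_force: 29.9
time: 8.55
ee_pos: [0.4737, 0.172, 0.1991]
tcp_rot: [-180.0, -0.0, 143.2]
wrist_force: [-0.7, -0.4, -3.7]
gripper_width: 0.153
grip_force: 29.9
{'time': 8.55, 'qpos': [-46.7295, 2.3783, 22.4915, 106.723, -0.9481, 71.1235, 29.2293], 'dq': [-0.1069, -0.1631, -0.0904, -0.112, 0.034, 0.1165, -0.5948], 'effort': [0.0291, -40.0369, 0.7942, -40.896, -0.0187, 0.0724, 0.023], 'ee_pos': [0.4737, 0.172, 0.1991], 'tcp_rot': [-179.9575, -0.0093, 143.1774], 'wrist_force': [-0.7487, -0.3764, -3.6853], 'ft_torque': [-0.0215, 0.0214, -0.0198], 'grip_force': 29.9469, 'gripper_width': 0.1526}
```

View pics/over1.png

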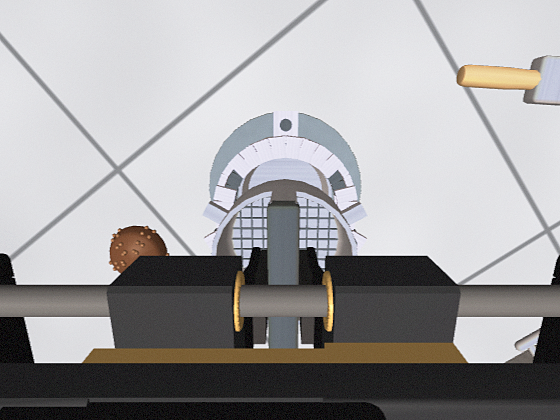

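Run:
```python
from h import *
from rig import bot
c=dict(np.load("over1.npz"));s=bot.state();T=R.from_euler("xyz",s["tcp_rot"],degrees=True).as_matrix()
P=cloud(c);L=(P-s["ee_pos"])@T   # tool coords
# bar: rows 190-240, cols 262-308
b=L[190:245,255:315]; k=(b[...,2]<-.018)&(b[...,2]>-.032); q=b[k]
print("bar",k.sum(),"z",np.percentile(q[:,2],[5,50,95]),"x max",np.sort(q[:,0])[-20:][::6],"y",q[:,1].min(),q[:,1].max(),q[:,1].mean())
for z in(.223,.2236): print("bar end corner pts on plane tool-x", ((plane(c,[[284,200.5]],z)-s["ee_pos"])@T))
# rim
z=L[...,2]; k=(np.abs(z-.0095)<.003)&(np.hypot(L[...,0],L[...,1])<.055); q=L[k]; r=np.hypot(q[:,0],q[:,1])
print("rim",k.sum(),circ(q), np.percentile(r,[2,50,98]))
# lugs: outermost points z ~ tool +.0235 (lug top)
k=(np.abs(z-.0235)<.006)&(np.hypot(L[...,0],L[...,1])<.06)&(np.hypot(L[...,0],L[...,1])>.043)&(L[...,0]>0)
for sg in(1,-1):
    m=k&(sg*L[...,1]>.02); q=L[m]; print("lug",m.sum(),q.mean(0),np.degrees(np.arctan2(q[:,1].mean(),q[:,0].mean())),np.hypot(q[:,0],q[:,1]).max())
import gaps
```

```text
bar 1391 z [-0.02608769 -0.0249762  -0.0216514 ] x max [0.03870631 0.0387698  0.03883282 0.03893841] y -0.00832505761486039 0.005530861017527509 -0.0013586945010072046
bar end corner pts on plane tool-x [[ 0.04047547 -0.00099958 -0.02362274]]
bar end corner pts on plane tool-x [[ 0.04062007 -0.00100103 -0.02422273]]
rim 1203 (array([-0.000286  , -0.00078856]), np.float64(0.037779295982209415)) [0.03551953 0.03766506 0.03962789]
lug 226 [0.02329701 0.04039168 0.02274481] 60.02462085068163 0.05044899134727162
lug 255 [ 0.02300285 -0.04114741  0.02390153] -60.79327299219414 0.05134324642578689
```

```bash
python3 - <<'E'
from h import *
from rig import bot
c=dict(np.load("over1.npz"));s=bot.state();T=R.from_euler("xyz",s["tcp_rot"],degrees=True).as_matrix()
g=cv2.cvtColor(c["image"],cv2.COLOR_RGB2GRAY)
for x0,x1,y0,y1 in((222,245,166,192),(328,350,166,192)):
    m=g[y0:y1,x0:x1]<130; n,l,st,ct=cv2.connectedComponentsWithStats(m.astype(np.uint8)); i=1+st[1:,4].argmax()
    print(st[i],ct[i]+[x0,y0]); print(((plane(c,[ct[i]+[x0,y0]],.088)-s["ee_pos"])@T).round(4))
im=np.rint(cv2.resize(c["image"][150:230,190:380],None,fx=4,fy=4,interpolation=2)); cv2.imwrite("pics/over1c.png",im[:,:,::-1])
E
sed -i 's/run(\*sys.argv\[1:2\])/[run(f) for f in sys.argv[1:]]/' gaps.py
```

```text
[  2   4  19  22 222] [233.21171171 180.87837838]
[[ 0.0242 -0.0418  0.1114]]
[  0   4  20  22 225] [336.8        181.28888889]
[[0.0239 0.042  0.1114]][ WARN:0@0.233] global loadsave.cpp:1063 imwrite_ Unsupported depth image for selected encoder is fallbacked to CV_8U.
```

View pics/over1c.png

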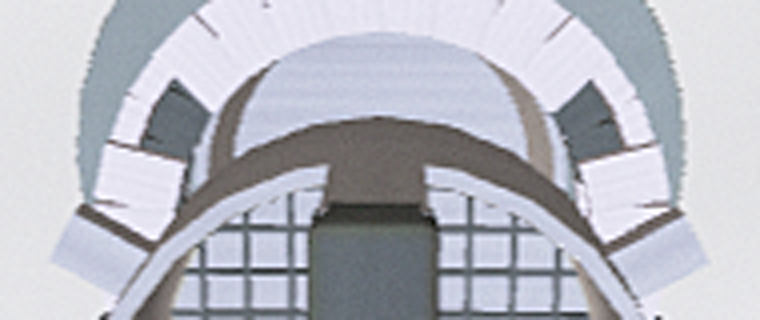

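Scaled: 0.012 m is 0.24, 0.0007 m is 0.014.

```bash
echo '[[[0, 0, 0.014, 0.2, 0, 0, 0], [0, 0, 0, 0.24, 0, 0, 0], [0, 0, 0, 0.24, 0, 0, 0], [0, 0, 0, 0.24, 0, 0, 0], [0, 0, 0, 0.2, 0, 0, 0], [0, 0, 0, 0.16, 0, 0, 0], [0, 0, 0, 0.12, 0, 0, 0], [0, 0, 0, 0.06, 0, 0, 0], [0, 0, 0, 0, 0, 0, 0], [0, 0, 0, 0, 0, 0, 0]]]' > mv.in && python3 -m creep mv.in
echo '[[[0, 0, 0, 0.04, 0, 0, 0], [0, 0, 0, 0.04, 0, 0, 0], [0, 0, 0, 0.04, 0, 0, 0], [0, 0, 0, 0.04, 0, 0, 0], [0, 0, 0, 0, 0, 0, 0], [0, 0, 0, 0, 0, 0, 0]]]' > mv.in && python3 -m creep mv.in
```

```text
time: 9.65
ee_pos: [0.4745, 0.173, 0.1269]
tcp_rot: [180.0, 0.0, 143.1]
wrist_force: [1.6, 0.3, -3.1]
gripper_width: 0.161
grip_force: 29.9
time: 10.25
ee_pos: [0.4742, 0.1729, 0.1185]
tcp_rot: [-180.0, -0.0, 143.1]
wrist_force: [-1.0, 0.0, -3.8]
gripper_width: 0.157
grip_force: 29.9
```

Scaled: 0.0015 m is 0.03.

```bash
echo '[[[0, 0, 0, 0.03, 0, 0, 0], [0, 0, 0, 0.03, 0, 0, 0], [0, 0, 0, 0, 0, 0, 0], [0, 0, 0, 0, 0, 0, 0]]]' > mv.in && python3 -m creep mv.in
echo '[[[0, 0, 0, 0.03, 0, 0, 0], [0, 0, 0, 0.03, 0, 0, 0], [0, 0, 0, 0, 0, 0, 0], [0, 0, 0, 0, 0, 0, 0]]]' > mv.in && python3 -m creep mv.in
```

```text
time: 10.65
ee_pos: [0.4742, 0.1729, 0.1155]
tcp_rot: [-180.0, -0.0, 143.1]
wrist_force: [-0.4, -0.6, -3.1]
gripper_width: 0.156
grip_force: 29.9
time: 11.05
ee_pos: [0.4742, 0.1729, 0.1125]
tcp_rot: [-180.0, -0.0, 143.1]
wrist_force: [0.2, 0.7, -3.7]
gripper_width: 0.151
grip_force: 29.9
```

Scaled: 0.0015 m is 0.03, 0.001 m is 0.02.

```bash
echo '[[[0, 0, 0, 0.03, 0, 0, 0], [0, 0, 0, 0.03, 0, 0, 0], [0, 0, 0, 0.02, 0, 0, 0], [0, 0, 0, 0.02, 0, 0, 0], [0, 0, 0, 0, 0, 0, 0], [0, 0, 0, 0, 0, 0, 0]]]' > mv.in && python3 -m creep mv.in
echo '[[[0, 0, 0, 0.02, 0, 0, 0], [0, 0, 0, 0.02, 0, 0, 0], [0, 0, 0, 0.01, 0, 0, 0], [0, 0, 0, 0, 0, 0, 0], [0, 0, 0, 0, 0, 0, 0]]]' > mv.in && python3 -m creep mv.in
```

```text
time: 11.65
ee_pos: [0.4742, 0.1729, 0.1076]
tcp_rot: [-180.0, -0.0, 143.1]
wrist_force: [0.6, 0.3, -3.7]
gripper_width: 0.156
grip_force: 29.9
time: 12.15
ee_pos: [0.4742, 0.1729, 0.105]
tcp_rot: [-180.0, -0.0, 143.1]
wrist_force: [0.5, -0.9, -3.7]
gripper_width: 0.155
grip_force: 29.9
```

Scaled: 0.0005 m is 0.01.

```bash
echo '[[[0, 0, 0, 0.01, 0, 0, 0], [0, 0, 0, 0.01, 0, 0, 0], [0, 0, 0, 0, 0, 0, 0], [0, 0, 0, 0, 0, 0, 0]]]' > mv.in && python3 -m creep mv.in
echo '[[[0, 0, 0, 0.01, 0, 0, 0], [0, 0, 0, 0.01, 0, 0, 0], [0, 0, 0, 0, 0, 0, 0], [0, 0, 0, 0, 0, 0, 0]]]' > mv.in && python3 -m creep mv.in
echo '[[[0, 0, 0, 0.01, 0, 0, 0], [0, 0, 0, 0.01, 0, 0, 0], [0, 0, 0, 0, 0, 0, 0], [0, 0, 0, 0, 0, 0, 0]]]' > mv.in && python3 -m creep mv.in
```

```text
time: 12.55
ee_pos: [0.4744, 0.1729, 0.1042]
tcp_rot: [180.0, 0.0, 143.1]
wrist_force: [0.4, -0.3, -3.1]
gripper_width: 0.152
grip_force: 29.9
time: 12.95
ee_pos: [0.4745, 0.173, 0.1033]
tcp_rot: [180.0, 0.0, 143.1]
wrist_force: [1.4, -0.6, -0.8]
gripper_width: 0.158
grip_force: 29.9
time: 13.35
ee_pos: [0.4745, 0.173, 0.1023]
tcp_rot: [180.0, 0.0, 143.1]
wrist_force: [1.8, 0.3, 1.3]
gripper_width: 0.157
grip_force: 29.9
```

```bash
cat >> h.py <<'E'
def st():
    from rig import bot
    s=bot.state(); print("S",np.round(s["tcp_rot"][2],2),np.round(s["ee_pos"][2],4),np.round(s["wrist_force"],1),np.round(s["ft_torque"],3))
E
python3 -c "import h;h.st()"
echo '[[[0, 0, 0, 0, 0, 0, 0.0056], [0, 0, 0, 0, 0, 0, 0.0056], [0, 0, 0, 0, 0, 0, 0.0056], [0, 0, 0, 0, 0, 0, 0]]]' > mv.in && python3 -m creep mv.in | tail -4|head -2; python3 -c "import h;h.st()"
echo '[[[0, 0, 0, 0, 0, 0, 0.0056], [0, 0, 0, 0, 0, 0, 0.0056], [0, 0, 0, 0, 0, 0, 0.0056], [0, 0, 0, 0, 0, 0, 0]]]' > mv.in && python3 -m creep mv.in | tail -4|head -2; python3 -c "import h;h.st()"
```

```text
S 143.05 0.1023 [1.8 0.3 1.3] [ 0.085 -0.248  0.05 ]
tcp_rot: [-180.0, 0.0, 137.0]
wrist_force: [0.5, -0.1, 2.8]
S 137.02 0.1021 [ 0.5 -0.1  2.8] [-0.249 -0.083 -0.001]
tcp_rot: [-180.0, 0.0, 131.1]
wrist_force: [0.9, -1.4, 1.6]
S 131.08 0.1021 [ 0.9 -1.4  1.6] [-0.268 -0.066  0.054]
```

Scaled: 2 degrees is 0.0056.

```bash
echo '[[[0, 0, 0, 0, 0, 0, 0.0056], [0, 0, 0, 0, 0, 0, 0.0056], [0, 0, 0, 0, 0, 0, 0.0056], [0, 0, 0, 0, 0, 0, 0]]]' > mv.in && python3 -m creep mv.in >/dev/null; python3 -c "import h;h.st()"
echo '[[[0, 0, 0, 0, 0, 0, 0.0042], [0, 0, 0, 0, 0, 0, 0]]]' > mv.in && python3 -m creep mv.in >/dev/null; python3 -c "import h;h.st()"
echo '[[[0, 0, 0, 0, 0, 0, 0.0042], [0, 0, 0, 0, 0, 0, 0]]]' > mv.in && python3 -m creep mv.in >/dev/null; python3 -c "import h;h.st()"
echo '[[[0, 0, 0, 0, 0, 0, 0.0042], [0, 0, 0, 0, 0, 0, 0]]]' > mv.in && python3 -m creep mv.in >/dev/null; python3 -c "import h;h.st()"
```

```text
S 125.11 0.102 [ 0.7 -1.6  2.2] [-0.263 -0.041  0.09 ]
S 123.54 0.102 [ 0.7 -1.1  2.7] [-0.331  0.064  0.11 ]
S 121.99 0.102 [ 0.1 -1.5  1.4] [-0.44   0.04   0.127]
S 120.47 0.1019 [-0.1 -2.4  0.7] [-0.706  0.059  0.151]
```

Scaled: 1 degrees is 0.0028.

```bash
echo '[[[0, 0, 0, 0, 0, 0, 0.0028], [0, 0, 0, 0, 0, 0, 0]]]' > mv.in && python3 -m creep mv.in >/dev/null; python3 -c "import h;h.st()"
echo '[[[0, 0, 0, 0, 0, 0, 0], [0, 0, 0, 0, 0, 0, 0]]]' > mv.in && python3 -m creep mv.in >/dev/null; python3 -c "import h;h.st()"
echo '[[[0, 0, 0, 0, 0, 0, 0.0028], [0, 0, 0, 0, 0, 0, 0]]]' > mv.in && python3 -m creep mv.in >/dev/null; python3 -c "import h;h.st()"
```

```text
S 119.5 0.1019 [-0.1 -3.3  1.4] [-0.705  0.154  0.051]
S 119.57 0.1019 [-0.8 -2.8  0.8] [-0.729  0.143  0.127]
S 118.51 0.1017 [ 0.6  0.3 -3.3] [-0.06   0.036  0.011]
```

Scaled: 0.0005 m is 0.01.

```bash
echo '[[[0, 0, 0, 0.01, 0, 0, 0], [0, 0, 0, 0.01, 0, 0, 0], [0, 0, 0, 0, 0, 0, 0]]]' > mv.in && python3 -m creep mv.in >/dev/null; python3 -c "import h;h.st()"
echo '[[[0, 0, 0, 0.01, 0, 0, 0], [0, 0, 0, 0, 0, 0, 0]]]' > mv.in && python3 -m creep mv.in >/dev/null; python3 -c "import h;h.st()"
echo '[[[0, 0, 0, 0.01, 0, 0, 0], [0, 0, 0, 0, 0, 0, 0]]]' > mv.in && python3 -m creep mv.in >/dev/null; python3 -c "import h;h.st()"
```

```text
S 118.56 0.1009 [-0.3 -0.7 -4.3] [-0.125 -0.011  0.035]
S 118.55 0.1005 [-0.6 -0.4 -3.6] [-0.087  0.012 -0.035]
S 118.55 0.1002 [ 0.4 -0.  -2.8] [-0.106  0.05   0.028]
```

Scaled: 0.0005 m is 0.01.

```bash
echo '[[[0, 0, 0, 0.01, 0, 0, 0], [0, 0, 0, 0.01, 0, 0, 0], [0, 0, 0, 0, 0, 0, 0]]]' > mv.in && python3 -m creep mv.in >/dev/null; python3 -c "import h;h.st()"
echo '[[[0, 0, 0, 0.01, 0, 0, 0], [0, 0, 0, 0, 0, 0, 0]]]' > mv.in && python3 -m creep mv.in >/dev/null; python3 -c "import h;h.st()"
```

```text
S 118.55 0.0992 [ 0.5 -0.1 -0. ] [-0.088 -0.039 -0.013]
S 118.55 0.0988 [ 2.5 -0.9  1. ] [-0.131 -0.093  0.033]
```

Scaled: -0.04 m is -0.8, -0.03 m is -0.6.

```bash
echo '[[[0.25, 0, 0, 0, 0, 0, 0], [0.25, 0, 0, 0, 0, 0, 0], [0.5, 0, 0, 0, 0, 0, 0], [0.5, 0, 0, 0, 0, 0, 0], [0.5, 0, 0, 0, 0, 0, 0], [0.5, 0, 0, 0, 0, 0, 0]]]' > mv.in && python3 -m creep mv.in
echo '[[[0.5, 0, 0, -0.1, 0, 0, 0], [0.5, 0, 0, -0.4, 0, 0, 0], [0.5, 0, 0, -0.8, 0, 0, 0], [0.5, 0, 0, -0.8, 0, 0, 0], [0.5, 0, 0, -0.6, 0, 0, 0], [0.5, 0, 0, 0, 0, 0, 0], [0.5, 0, 0, 0, 0, 0, 0]]]' > mv.in && python3 -m creep mv.in
python3 - <<'E'
from h import *
from rig import bot
c=bot.capture("wrist");cv2.imwrite("pics/end.png",c["image"][:,:,::-1])
P=cloud(c);d=np.hypot(P[...,0]-.474,P[...,1]-.173)
q=P[(d<.06)&(P[...,2]>.112)&(P[...,2]<.15)];print("bar z",np.percentile(q[:,2],[5,50,95]),cv2.minAreaRect((q[:,:2]*1e3).astype(np.float32)))
q=P[(d<.059)&(d>.046)];z=q[:,2];print("roof z",np.median(z[(z>.075)&(z<.1)]))
q=P[(d<.041)&(d>.037)];z=q[:,2];print("rim z",np.median(z[(z>.085)&(z<.1)]))
E
```

```text
time: 17.55
ee_pos: [0.4742, 0.1729, 0.0985]
tcp_rot: [-180.0, -0.0, 118.6]
wrist_force: [0.1, 0.2, 1.1]
gripper_width: 0.476
grip_force: 0.0
time: 18.25
ee_pos: [0.4745, 0.173, 0.2342]
tcp_rot: [179.9, -0.0, 118.6]
wrist_force: [-0.3, -0.5, -1.2]
gripper_width: 0.499
grip_force: 0.0
bar z [0.12264122 0.12411835 0.1251987 ] ((474.8531799316406, 171.81443786621094), (13.771685600280762, 79.30659484863281), 28.85114860534668)
roof z 0.08713974339123612
rim z 0.08995365980316566
```

View pics/end.png

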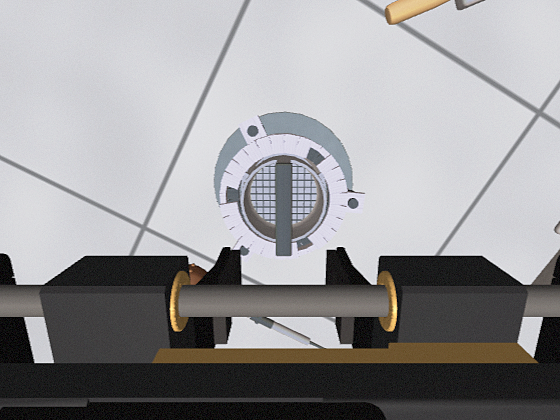

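```bash
python3 -c "
from rig import bot
print(bot.job_done())"
```

```text
the job is handed in; nothing more can be done
None
```

The sieve is hanging level in the collar with its lugs dropped into the notches, about 24.5° clockwise past the gaps and about 24 mm below the collar's origin. I let go of it there, raised the gripper clear and handed the job in at about 18 s; no verdict came back.

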